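Unclip the spindle bar and wedge it tight in the holding fixture

TASK

Snap the steel bar out of the two sprung clips on the sloping tool stand and lay it in the bed of the holding fixture, between the red sprung jaw and the blue slanted wall, and let it go. Then take the wooden wedge, slide its thin end through the fixture's mouth into the gap between bar and wall, and drive it in until it has forced the red jaw back by well over half of its travel, so that the bar stays clamped when you let go. Leave the socket, the jar and the spanner alone.

Things in the scene. Friction and masses are not known exactly. Their poses are not given: they have to be found in the camera images.
- clip (a point): Middle of the bar's place in the clips of the fixed red tool stand, 240 mm wide. Axes (yaw only): x level, away from its open front; y along the bar; z up. Its board rises towards +x at 40 degrees, 36 mm below the bar's axis. Two steel C-clips, 14 mm wide, sit 45 mm either side of this point; their lips reach 29 mm out from the bar's axis. Grip between them, tilted about 40 degrees.
- clip_out (a point): The way out of the clips: the point 70 mm straight out of the sloping board from clip, along (-0.643, 0, 0.766) in the stand's axes. The clips let go at a pull of 10 to 20 N along this line; after 40 mm the bar is free of them.
- back_top (a point): Top edge of the stand's upright open back frame, 12 mm thick and 240 mm wide, 75 mm behind the clipped bar; its top rail (30 mm high) stops a wide gripper from coming straight down. Same axes as clip.
- bar_center (a point): Centre of the loose round steel bar: 34 mm diameter, 140 mm long, about 0.45 kg, its axis along its own y, a thin brass band near each end. It starts in the clips.
- bed (a point): Centre of the bar when it lies in the fixed holding fixture, jaw free: 47 mm above the table. Axes (yaw only): x from blue wall to red jaw, y along the bar towards the mouth, z up. Base plate 20 mm thick, x -90 to +95, y -95 to +95 mm. Two bearers 20 mm wide at y = -45 and +45 carry the bar (base to bar 10 mm), sloping 5 degrees so that it rolls against the jaw.
- stop_face (a point): Face of the fixture's end stop, 80 mm from the bed's middle, at the end away from the mouth; the bar may rest against it.
- jaw_opening (a point): Middle of the red jaw's face line, 17 mm from the bar's axis. The jaw's two black-faced blocks, tops 63 mm above the table, stand 34 to 70 mm either side of here; the opening between them is 68 mm long and 35 mm deep, room for a finger.
- wall_end (a point): Mouth-side end of the blue slanted wall's face (wall top 65 mm above the table, face 112 mm long). In the axes of bed the face lies at x = -(0.037 + 0.1846 (y + 0.045)) m for y from -0.07 to +0.04, so the gap beside the bar is 28 mm at the bed's middle and widens towards the mouth.
- mouth (a point): Middle of the wedge's way in, at the mouth end of the base plate: in the axes of bed x = -39, y = +95 mm; 45 mm above the table, 25 mm above the base plate. The wedge goes in along -y, sliding on the base plate (top 20 mm above the table).
- jaw (a joint): How far the red sprung jaw is pushed back (m): 0 free, 0.005 against its hard stop. It pushes back with 2 N plus 1.6 N per mm. Driving the wedge takes up to about 1.5 times that force. A wedge held askew may bind; it can be let go and pushed on the end of its heel, so that it settles against bar and wall, and friction keeps it there.
- wedge_heel (a point): Centre of the square heel, of darker wood, of the loose wooden wedge: grip it here. Heel 44 mm thick (x), 55 mm long (y), 50 mm high (z). Wedge 185 mm long along its y, thin end towards -y, lying on the table, 0.2 kg. Its straight face is on +x (22 mm from here) and goes against the bar; its slanting face on -x goes against the wall.
- wedge_tip (a point): Middle of the wedge's thin end face (20 mm thick, 50 mm high), from wedge_heel 157.5 mm along -y and 12 mm along +x; same axes. Thickness grows from 20 to 44 mm over 130 mm. Pushed in parallel to the bar, the wedge first grips with its tip 45 mm past the bed's middle; each further 5.4 mm pushes the jaw back 1 mm.
- socket_center (a point): Middle of a dark steel impact socket, upright, 42 mm diameter, 70 mm high: leave alone.
- jar_center (a point): Middle of an amber jar with red cap, 56 mm diameter, 85 mm high: leave alone.
- spanner_grip (a point): Handle of a steel spanner 180 mm long lying on the table: leave alone.
Not all that is in view belongs to the job. Of the things shaped like the part that bears wedge_heel, the wooden one is meant.

How it is judged (in metres and radians):
On the way, in this order (a step that is already met when the one before it is completed fails the run):
1. the bar is out of the clips (distance between bar_center and clip above 0.045 m), for 0.1 s.
2. the bar lies in the fixture's bed, let go (x of bar_center in the frame of bed between -0.012 and 0.012 m and y of bar_center in the frame of bed between -0.025 and 0.025 m and z of bar_center in the frame of bed between -0.006 and 0.006 m and contact force between bar and the fingers below 0.1 N), for 0.2 s.
3. the wedge's thin end is in the gap between bar and wall (y of wedge_tip in the frame of bed below 0.04 m and x of wedge_tip in the frame of bed between -0.06 and -0.015 m and z of wedge_tip in the frame of bed below 0.015 m), for 0.1 s.
4. the wedge has forced the jaw back by more than half of its travel (value of joint jaw above 0.0026 m), for 0.2 s.
At the end, for the whole second after the job is handed in: Everything let go: the bar lies in the bed (within 25 mm along, 8 mm in height, 0.1 rad), the wedge flat (8 mm, 0.15 rad) between bar and wall with its tip at least 30 mm past the bed's middle, and the jaw still stands pushed back at least 2.5 mm of its 5 mm (value of joint jaw above 0.0025 m and x of bar_center in the frame of bed between 0.001 and 0.012 m and y of bar_center in the frame of bed between -0.025 and 0.025 m and z of bar_center in the frame of bed between -0.008 and 0.008 m and angle between the y axis of bar_center and the y axis of bed, either way round below 0.1 rad and y of wedge_tip in the frame of bed below -0.03 m and x of wedge_tip in the frame of bed between -0.05 and -0.015 m and z of wedge_tip in the frame of bed below 0.008 m and angle between wedge_tip's own z axis and vertical below 0.15 rad and angle between the y axis of wedge_heel and the y axis of bed, either way round below 0.15 rad); the robot touches nothing.
It fails at once if the socket, the jar or the spanner is moved more than 20 mm (distance of any of socket_center, jar_center, spanner_grip from where it was at the start of the episode above 0.02 m).
It also fails if it takes over 72 s, if anything falls off the work surface, if the arm or the gripper's body presses on something with over 40 N, if the wrist force passes 120 N, or if a joint passes its speed limit or range.

ROBOT

A 6-joint arm with a two-finger parallel gripper is mounted at the origin on the work surface. World frame = base frame: x ahead of the robot, y to its left, z up, the work surface at z = 0. Lengths are in mm, angles in degrees, forces in N, time in s.
With the tool pointing down it reaches from about 300 to 850 mm from the base axis. Payload 4.2 kg.
Tool frame: the origin (TCP) lies at the very end of the fingers, on their centre line; the grasp point (between the pads) lies 19 mm behind it (env.grasp_offset is the distance from the TCP to the grasp point, in mm); z points along the fingers, y is the line along which they close (so a half turn about z gives the same grasp; the last joint's range is limited). The gripper opens to 91 mm and grips with 3 to 60 N. Pads are 32 mm wide; open, the fingers measure 118 mm over their backs; the gripper's body (76 mm by 178 mm) begins 60 mm behind the grasp point.
Start: joints at [-67.151, 18.312, 89.639, -0, 72.044, -1.146], TCP at [233.837, -525.322, 213.976] pointing down, gripper open.
Joint ranges: [-177.97, 177.97], [-48.28, 115.42], [12.27, 149.76], [-77.06, 257.06], [2.81, 150.46], [-146.56, 146.56]. Speed limits (degrees/s): [147.25, 147.25, 180, 180, 180, 180].

INTERFACE

Orientations are given as [roll, pitch, yaw] about the fixed x, y, z axes, in that order (R = Rz(yaw) Ry(pitch) Rx(roll)).
In Python, from workcell import env gives the robot as it stands. The module is installed in compiled form; this text tells all that it offers.
- The arm moves only by the tool send_rows, never from a script. Its argument "motion" is a list of rows, each an object of numbers: "tx", "ty", "tz": the shift along the tool's x, y, z in units of 500 mm (1.0 is 500 mm); "rx", "ry", "rz": the turn, a rotation vector about the tool's x, y, z in units of 30 degrees (1.0 is 30 degrees); "gripper": the closure, from -1 (fully open) to 1 (shut). In form: [{"tx": .., "ty": .., "tz": .., "rx": .., "ry": .., "rz": .., "gripper": ..}, ...]. A call has 1 to 12 rows; each row shifts and turns the commanded pose from where the row before left it, along the tool's axes as they then stand; what a row does not reach is not made up. A row lasts 1/8 s, in which the tool goes at most 62.5 mm and 10.7 degrees, less where a joint would pass 70% of its speed; a pose out of reach is approached as far as the arm can. A call with a number of a shift or a turn outside -1 to 1 is refused whole. A call with a gripper value outside its range is refused whole. The fingers move at their own pace and stop on an object; "grip_force" is the grip in N (left out, the last holds). Time passes only in rows, so rows that do not move let the fingers close. It gives the time, the measured TCP pose, the force, the opening and the grip force at its end, in the units of the state.
- env.state(): the state, without advancing time (a new reading comes with each control period).
- env.grab_frame(name): name is "scene" or "top" or "wrist"; returns a dict with "frame" (384x512x3 uint8, red, green, blue), "vertical_fov" (degrees; the focal length in pixels is half the picture's height over the tangent of half this angle, whatever the lens; pixels are square), "cx", "cy" (the principal point, pixels), "k1" (the pictures are not rectified: a ray, as slopes to the right and down, at radius r is drawn at 1 + k1 r^2 times it, then the intrinsics apply), "rvec" (rotation vector, rad) and "tvec" (3), from world to camera coordinates, as OpenCV has them; the wrist camera has in their place "T_tool_cam" (4x4, takes a point from camera to tool coordinates, whose origin is the TCP and whose axes are the flange's). Camera axes: x right, y down, z forward; pixel columns grow to the right and rows downward; lengths in mm; the calibration is good to about 2 mm. A picture is of the moment at which its call begins: read the wrist's pose just before it. There is no depth.
- env.job_done(): hands the job in; it is judged then, once.
The state is a dict: "time_s": time; "qpos": joint angles; "qvel": joint speeds; "effort": joint torques, N m; "ee_pos": TCP position; "ee_rot": TCP orientation; "force": force on the tool from outside, world axes, zero at the start; "torque": the same for the moment, N m; "gripper_width": finger opening in mm; "gripper_force": force on a finger pad.
Only numpy, scipy, OpenCV 4.12 (cv2) and the standard library are available. Lean on these libraries where they do the work, as an engineer would, in place of code of your own. Each camera call takes 0.05 s, during which the arm holds its last target. There are 200 camera calls.

## Working session

There is one attempt and no reset: what is moved stays moved. The work goes in short steps, Python scripts to look and compute and a tool call to move; the robot and the scene stay as the last step left them, time stands still between calls to the robot, and variables do not carry over. Pictures are saved under pics/ and viewed, at most 10 in all, crops included, and the job is handed in when it is done.

Besides the shell and the picture viewer there is one more tool, called as a command line: name --argument value ..., lists and objects as JSON in quotes. send_rows: Moves the arm, as the interface text tells. Shifts and turns lie within -1 to 1; 1 stands for 500 mm of shift or 30 degrees of turn. Its arguments: {"type":"object","properties":{"motion":{"type":"array"},"grip_force":{"type":"number"}},"required":["motion"]}

```bash
mkdir -p pics; cat > h.py <<'E'
import numpy as np, cv2, pickle
from scipy.spatial.transform import Rotation as Ro
def cam(name):
    from workcell import env
    s=env.state(); g=env.grab_frame(name); g=dict(g)
    if name=="wrist":
        T=np.eye(4); T[:3,:3]=Ro.from_euler('xyz',s['ee_rot'],degrees=True).as_matrix(); T[:3,3]=s['ee_pos']
        g['Twc']=T@np.array(g['T_tool_cam'])
    else:
        R=cv2.Rodrigues(np.array(g['rvec'],float))[0]; T=np.eye(4); T[:3,:3]=R.T; T[:3,3]=-R.T@np.array(g['tvec'],float).ravel(); g['Twc']=T
    pickle.dump(g,open(f'pics/{name}.pkl','wb'))
    return g
def load(name): return pickle.load(open(f'pics/{name}.pkl','rb'))
def K(g):
    h=g['frame'].shape[0]; f=h/2/np.tan(np.radians(g['vertical_fov'])/2)
    return np.array([[f,0,g['cx']],[0,f,g['cy']],[0,0,1.]])
def rays(g,px):
    px=np.array(px,float).reshape(-1,1,2)
    # k1 model == OpenCV radial
    u=cv2.undistortPointsIter(px,K(g),np.array([g['k1'],0,0,0.]),None,None,(3,50,1e-9)).reshape(-1,2)
    d=np.c_[u,np.ones(len(u))]@g['Twc'][:3,:3].T
    return g['Twc'][:3,3],d
def onz(g,px,z):
    o,d=rays(g,px); return o+d*((z-o[2])/d[:,2])[:,None]
def tri(g1,p1,g2,p2):
    o1,d1=rays(g1,p1);o2,d2=rays(g2,p2);out=[]
    for a,b in zip(d1,d2):
        t=np.linalg.lstsq(np.c_[a,-b],o2-o1,rcond=None)[0]
        P,Q=o1+a*t[0],o2+b*t[1]; out.append(np.r_[(P+Q)/2,np.linalg.norm(P-Q)])
    return np.array(out)
def proj(g,P):
    W=np.linalg.inv(g['Twc']); 
    return cv2.projectPoints(np.array(P,float).reshape(-1,1,3),cv2.Rodrigues(W[:3,:3])[0],W[:3,3],K(g),np.array([g['k1'],0,0,0.]))[0].reshape(-1,2)
def save(g,fn,box=None,s=1.5):
    im=g['frame'][:,:,::-1]
    if box: im=im[box[1]:box[3],box[0]:box[2]]
    cv2.imwrite('pics/'+fn,cv2.resize(im,None,fx=s,fy=s,interpolation=cv2.INTER_CUBIC))
E
python3 - <<'E'
from h import *
for n in ('scene','top'):
    g=cam(n); save(g,n+'0.png'); print(n,g['Twc'].round(2).tolist(),g['vertical_fov'],g['k1'])
E
```

```text
scene [[-0.36, 0.66, -0.66, 1196.61], [0.93, 0.25, -0.26, 168.84], [-0.01, -0.71, -0.7, 904.69], [0.0, 0.0, 0.0, 1.0]] 55.155613469383454 0.00984532597258946
top [[0.02, -0.98, 0.18, 273.26], [-1.0, -0.02, 0.0, -82.05], [0.0, -0.18, -0.98, 1510.1], [0.0, 0.0, 0.0, 1.0]] 49.16082095406825 -0.15394065095555032
```

View pics/scene0.png

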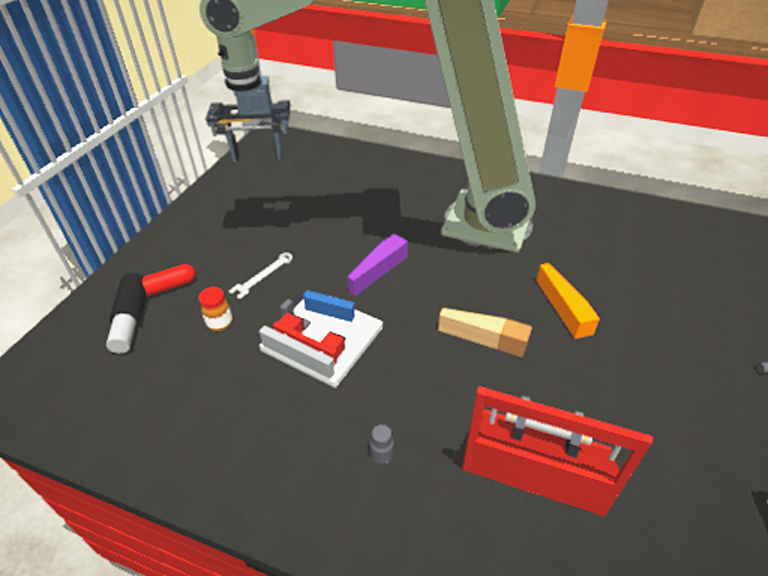

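View pics/top0.png

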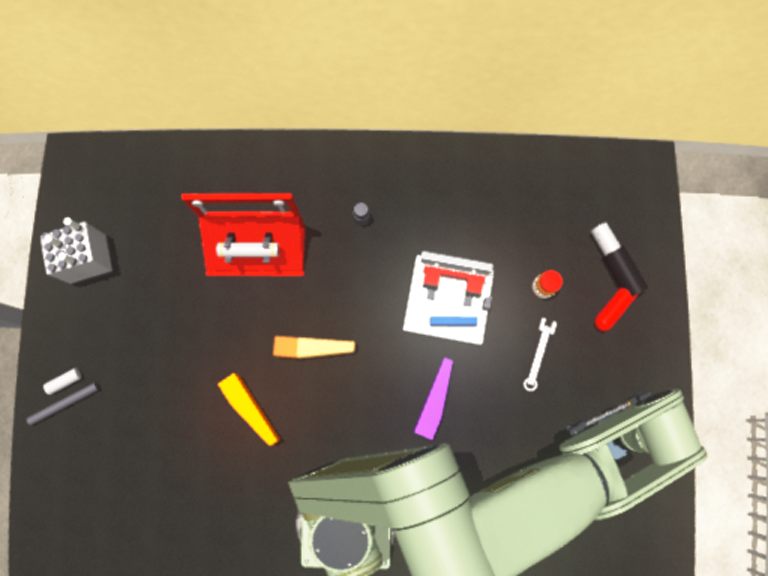

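The scene view shows the stand at about (560,450), the fixture at (320,335) and the wooden wedge at (485,330). In the top view the stand is at (250,240), the fixture at (450,297) with its mouth to the left, and the wedge heel at (297,347) with its tip at (353,347).

```bash
cat > m1.py <<'E'
from h import *
t=load('top'); s=load('scene')
def rect(g,mask,z,box):
    m=np.zeros_like(mask,np.uint8); x0,y0,x1,y1=box; m[y0:y1,x0:x1]=mask[y0:y1,x0:x1]
    c=max(cv2.findContours(m,cv2.RETR_EXTERNAL,cv2.CHAIN_APPROX_NONE)[0],key=cv2.contourArea).reshape(-1,2)
    P=onz(g,c,z)[:,:2].astype(np.float32); r=cv2.minAreaRect(P); return r,cv2.boxPoints(r).round(1).tolist()
H=cv2.cvtColor(t['frame'],cv2.COLOR_RGB2HSV).astype(int); h,sa,v=H[...,0],H[...,1],H[...,2]
print('base',rect(t,(v>120),20,(255,160,335,235)))
print('wall',rect(t,(h>95)&(h<125)&(sa>100)&(v>60),65,(255,190,335,235)))
print('wedge',rect(t,(h<25)&(sa>60)&(v>100),50,(170,215,245,245)))
heel=(h<25)&(sa>60)&(v>100)
print('row of hsv along wedge',[H[231,x].tolist() for x in range(180,240,4)])
print('jar',onz(t,[[548/1.5,283/1.5]],85),'socket',onz(t,[[361/1.5,209/1.5]],70))
def crop(g,b):
    return cv2.resize(g['frame'][b[1]:b[3],b[0]:b[2],::-1],(400,300),interpolation=cv2.INTER_CUBIC)
im=np.vstack([np.hstack([crop(t,(115,125,215,200)),crop(s,(300,250,440,355))]),np.hstack([crop(t,(255,160,355,235)),crop(s,(160,180,260,255))])])
cv2.imwrite('pics/comp.png',im)
E
python3 m1.py
```

```text
base (((535.0963134765625, -235.45147705078125), (199.37319946289062, 204.9178466796875), 80.51612091064453), [[417.6000061035156, -316.8999938964844], [619.7000122070312, -350.70001220703125], [652.5999755859375, -154.0], [450.5, -120.19999694824219]])
wall (((471.191162109375, -239.68515014648438), (17.560585021972656, 104.95453643798828), 0.9257538318634033), [[461.6000061035156, -187.39999389648438], [463.29998779296875, -292.29998779296875], [480.79998779296875, -292.0], [479.1000061035156, -187.10000610351562]])
wedge (((403.3136291503906, 85.04979705810547), (192.4070281982422, 52.49727249145508), 88.03047943115234), [[373.79998779296875, -10.199999809265137], [426.20001220703125, -12.0], [432.8999938964844, 180.3000030517578], [380.3999938964844, 182.10000610351562]])
row of hsv along wedge [[10, 74, 79], [20, 167, 253], [20, 168, 253], [20, 168, 254], [20, 169, 254], [29, 70, 255], [29, 72, 255], [29, 71, 255], [29, 70, 255], [29, 73, 255], [29, 73, 255], [29, 73, 255], [29, 72, 255], [29, 70, 255], [16, 137, 180]]
jar [[ 559.45854469 -460.45720917   85.        ]] socket [[734.40549905 -19.85627093  70.        ]]
```

View pics/comp.png

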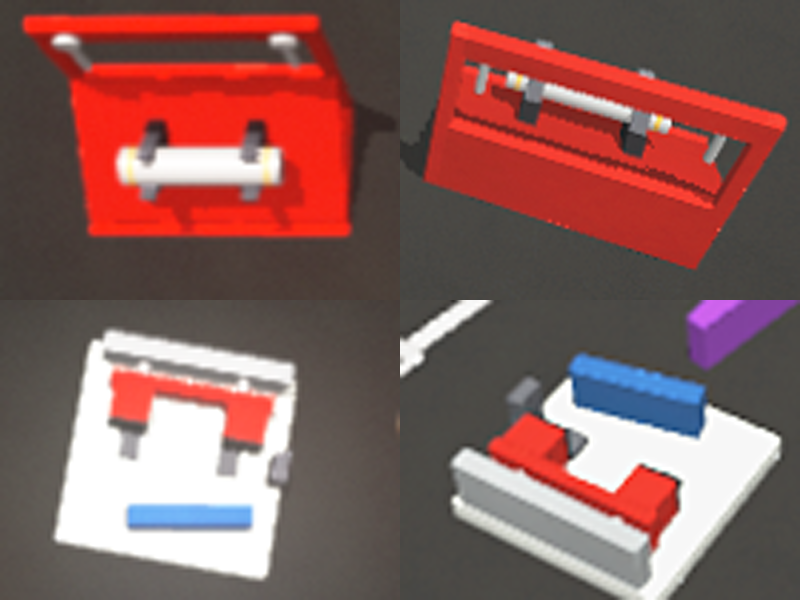

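The composite shows the bar in the clips with brass bands at (131,167) and (272,167) in the top crop and at (513,80) and (660,122) in the scene crop. The fixture base corners in the top crop are at (55,542), (268,578) and (88,343), and the mouth is on the left.

```bash
cat > m2.py <<'E'
from h import *
t=load('top'); s=load('scene')
T=lambda x,y:(115+x/4,125+y/4); S=lambda x,y:(300+(x-400)/400*140,250+y/300*105)
B=tri(t,[T(131,167),T(272,167)],s,[S(660,122),S(513,80)]); print('bands',B.round(1),np.linalg.norm(B[0,:3]-B[1,:3]),'mid',B[:,:3].mean(0))
# whole bar ends by rays on mid height
print('ends@z',onz(t,[T(118,166),T(282,166)],B[:,2].mean()).round(1))
print('back top', tri(t,[T(28,18),T(318,18)],s,[S(785,118),S(455,23)]).round(1))
d=B[0,:3]-B[1,:3]; print('stand yaw',np.degrees(np.arctan2(-d[0],d[1])))
F=lambda x,y:(255+x/4,160+(y-300)/4)
C=onz(t,[F(55,542),F(268,578),F(88,343)],20)[:,:2]; print('base corners',C.round(1).tolist(), np.linalg.norm(C[0]-C[1]))
a=np.radians(-9.5); R=np.array([[np.cos(a),-np.sin(a)],[np.sin(a),np.cos(a)]])
for c,l in zip(C,[(-90,95),(-90,-95),(95,95)]): print('bed from corner',c-R@np.array(l))
print('bed from wall', np.array([480,-239.6])-R@np.array([-42.55,-15]))
H=cv2.cvtColor(t['frame'],cv2.COLOR_RGB2HSV).astype(int); h,sa,v=H[...,0],H[...,1],H[...,2]
w=np.zeros(h.shape,np.uint8); w[215:245,170:245]=((h<33)&(sa>50)&(v>200))[215:245,170:245]
hl=(w>0)&(h<25)&(sa>140)
for n,m in (('all',w),('heel',hl.astype(np.uint8))):
    c=max(cv2.findContours(m,cv2.RETR_EXTERNAL,cv2.CHAIN_APPROX_NONE)[0],key=cv2.contourArea).reshape(-1,2)
    P=onz(t,c,50)[:,:2].astype(np.float32); r=cv2.minAreaRect(P); print(n,r,cv2.boxPoints(r).round(1).tolist(), 'approx',cv2.approxPolyDP(P,5,True).reshape(-1,2).round(1).tolist())
E
python3 m2.py
```

```text
bands [[627.5 307.8  73.2   1.9]
 [629.7 179.8  72.1   4.4]] 128.01427551321663 mid [628.60540731 243.78095451  72.63628585]
ends@z [[628.3 320.8  72.6]
 [630.3 173.   72.6]]
back top [[708.9 358.7 241.2   2.6]
 [710.6 122.7 239.5   3.4]]
stand yaw 1.016363085403793
base corners [[450.1, -125.5], [420.8, -316.3], [633.1, -153.3]] 193.0340469699019
bed from corner [ 523.20175208 -234.00831046]
bed from corner [ 525.26620701 -237.41229112]
bed from corner [ 523.70187448 -231.31069879]
bed from wall [ 524.44216643 -231.82849161]
all ((407.52392578125, 85.37834930419922), (45.62286376953125, 185.68710327148438), 1.2331364154815674) [[382.70001220703125, 177.6999969482422], [386.70001220703125, -7.900000095367432], [432.29998779296875, -7.0], [428.29998779296875, 178.6999969482422]] approx [[396.70001220703125, 178.0], [386.29998779296875, 174.0], [384.70001220703125, 86.19999694824219], [397.1000061035156, -4.199999809265137], [418.1000061035156, -7.199999809265137], [428.5, 172.39999389648438]]
heel ((405.6849060058594, 150.65280151367188), (53.862308502197266, 45.92484664916992), 87.45585632324219) [[381.5, 124.80000305175781], [427.3999938964844, 122.69999694824219], [429.79998779296875, 176.5], [383.8999938964844, 178.60000610351562]] approx [[424.8999938964844, 175.6999969482422], [386.29998779296875, 174.0], [383.8999938964844, 124.69999694824219], [426.0, 122.80000305175781]]
```

```bash
cat >> h.py <<'E'
def Rt(yaw,tilt,flip=1):
    # tool z = stand inward normal tilted by tilt deg towards +x from straight down; tool y along x (flip sign)
    t=np.radians(tilt); z=np.array([np.sin(t),0,-np.cos(t)]); y=flip*np.array([np.cos(t),0,np.sin(t)]); x=np.cross(y,z)
    return Ro.from_euler('z',yaw,degrees=True).as_matrix()@np.c_[x,y,z]
def plan(p,R=None):
    from workcell import env
    s=env.state(); R0=Ro.from_euler('xyz',s['ee_rot'],degrees=True).as_matrix()
    if R is None: R=R0
    rv=np.degrees(Ro.from_matrix(R0.T@R).as_rotvec())/30
    tr=R.T@(np.array(p,float)-s['ee_pos'])/500
    print('t',s['time_s'],'pos',np.round(s['ee_pos'],1),'rot',np.round(s['ee_rot'],1),'q',np.round(s['qpos'],1),'F',np.round(s['force'],1),'w',s['gripper_width'])
    print('  R total',rv.round(3),'rows>=',round(np.abs(np.linalg.norm(rv))/0.356,1),' T total (after R)',tr.round(4),'rows>=',round(np.linalg.norm(tr)/.125,1))
E
python3 -c "
from h import *
for f in(1,-1): plan([576.5,246,134],Rt(1,40,f))
for f in(1,-1): plan([576.5,246,234],Rt(1,40,f))"
```

```text
t 0.1 pos [ 233.7 -524.9  213.2] rot [-179.9   -0.    24. ] q [-67.1  18.3  89.7  -0.   72.   -1.1] F [-0.   0.4 -0.1] w 91.32974701371485
  R total [-1.178  0.776 -2.139] rows>= 7.2  T total (after R) [1.5296 0.4439 0.5793] rows>= 13.6
t 0.1 pos [ 233.7 -524.9  213.2] rot [-179.9   -0.    24. ] q [-67.1  18.3  89.7  -0.   72.   -1.1] F [-0.   0.4 -0.1] w 91.32974701371485
  R total [0.863 1.309 3.589] rows>= 11.0  T total (after R) [-1.5296 -0.4439  0.5793] rows>= 13.6
t 0.1 pos [ 233.7 -524.9  213.2] rot [-179.9   -0.    24. ] q [-67.1  18.3  89.7  -0.   72.   -1.1] F [-0.   0.4 -0.1] w 91.32974701371485
  R total [-1.178  0.776 -2.139] rows>= 7.2  T total (after R) [1.5296 0.5725 0.4261] rows>= 13.5
t 0.1 pos [ 233.7 -524.9  213.2] rot [-179.9   -0.    24. ] q [-67.1  18.3  89.7  -0.   72.   -1.1] F [-0.   0.4 -0.1] w 91.32974701371485
  R total [0.863 1.309 3.589] rows>= 11.0  T total (after R) [-1.5296 -0.5725  0.4261] rows>= 13.5
```

send_rows --motion '[{"rx": -0.147, "ry": 0.097, "rz": -0.267, "gripper": -1}, {"rx": -0.147, "ry": 0.097, "rz": -0.267, "gripper": -1}, {"rx": -0.147, "ry": 0.097, "rz": -0.267, "gripper": -1}, {"rx": -0.147, "ry": 0.097, "rz": -0.267, "gripper": -1}, {"rx": -0.147, "ry": 0.097, "rz": -0.267, "gripper": -1}, {"rx": -0.147, "ry": 0.097, "rz": -0.267, "gripper": -1}, {"rx": -0.147, "ry": 0.097, "rz": -0.267, "gripper": -1}, {"rx": -0.147, "ry": 0.097, "rz": -0.267, "gripper": -1}, {"tx": 0.1, "ty": 0.04, "tz": 0.03}, {"tx": 0.1, "ty": 0.04, "tz": 0.03}, {"tx": 0.1, "ty": 0.04, "tz": 0.03}, {"tx": 0.1, "ty": 0.04, "tz": 0.03}]'

```text
invalid input at $.motion[0]: expected keys tx, ty, tz, rx, ry, rz, gripper
```

```bash
python3 -c "
from h import *
plan([576.5,246,200],Rt(1,40,1))"
```

```text
t 0.1 pos [ 233.7 -524.9  213.2] rot [-179.9   -0.    24. ] q [-67.1  18.3  89.7  -0.   72.   -1.1] F [-0.   0.4 -0.1] w 91.32974701371485
  R total [-1.178  0.776 -2.139] rows>= 7.2  T total (after R) [1.5296 0.5288 0.4782] rows>= 13.5
```

All keys are needed.

send_rows --motion '[{"tx": 0, "ty": 0, "tz": 0, "rx": -0.147, "ry": 0.097, "rz": -0.267, "gripper": -1}, {"tx": 0, "ty": 0, "tz": 0, "rx": -0.147, "ry": 0.097, "rz": -0.267, "gripper": -1}, {"tx": 0, "ty": 0, "tz": 0, "rx": -0.147, "ry": 0.097, "rz": -0.267, "gripper": -1}, {"tx": 0, "ty": 0, "tz": 0, "rx": -0.147, "ry": 0.097, "rz": -0.267, "gripper": -1}, {"tx": 0, "ty": 0, "tz": 0, "rx": -0.147, "ry": 0.097, "rz": -0.267, "gripper": -1}, {"tx": 0, "ty": 0, "tz": 0, "rx": -0.147, "ry": 0.097, "rz": -0.267, "gripper": -1}, {"tx": 0, "ty": 0, "tz": 0, "rx": -0.147, "ry": 0.097, "rz": -0.267, "gripper": -1}, {"tx": 0, "ty": 0, "tz": 0, "rx": -0.147, "ry": 0.097, "rz": -0.267, "gripper": -1}, {"tx": 0.1, "ty": 0.035, "tz": 0.03, "rx": 0, "ry": 0, "rz": 0, "gripper": -1}, {"tx": 0.1, "ty": 0.035, "tz": 0.03, "rx": 0, "ry": 0, "rz": 0, "gripper": -1}, {"tx": 0.1, "ty": 0.035, "tz": 0.03, "rx": 0, "ry": 0, "rz": 0, "gripper": -1}, {"tx": 0.1, "ty": 0.035, "tz": 0.03, "rx": 0, "ry": 0, "rz": 0, "gripper": -1}]'

```text
time_s: 1.6
ee_pos: [323.0, -322.2, 212.5]
ee_rot: [140.0, -0.0, 90.9]
force: [0.5, -0.1, 0.3]
gripper_width: 91.3
gripper_force: 0.0
```

```bash
python3 -c "
from h import *
plan([576.5,246,200],Rt(1,40,1))"
```

```text
t 1.6 pos [ 323.  -322.2  212.5] rot [140.   -0.   90.9] q [ -73.7    1.7  123.7   49.7   54.3 -104.7] F [ 0.5 -0.1  0.3] w 91.33610385079385
  R total [-0.001  0.002 -0.003] rows>= 0.0  T total (after R) [1.1274 0.3875 0.3577] rows>= 10.0
```

send_rows --motion '[{"tx": 0.094, "ty": 0.0323, "tz": 0.0298, "rx": 0, "ry": 0, "rz": 0, "gripper": -1}, {"tx": 0.094, "ty": 0.0323, "tz": 0.0298, "rx": 0, "ry": 0, "rz": 0, "gripper": -1}, {"tx": 0.094, "ty": 0.0323, "tz": 0.0298, "rx": 0, "ry": 0, "rz": 0, "gripper": -1}, {"tx": 0.094, "ty": 0.0323, "tz": 0.0298, "rx": 0, "ry": 0, "rz": 0, "gripper": -1}, {"tx": 0.094, "ty": 0.0323, "tz": 0.0298, "rx": 0, "ry": 0, "rz": 0, "gripper": -1}, {"tx": 0.094, "ty": 0.0323, "tz": 0.0298, "rx": 0, "ry": 0, "rz": 0, "gripper": -1}, {"tx": 0.094, "ty": 0.0323, "tz": 0.0298, "rx": 0, "ry": 0, "rz": 0, "gripper": -1}, {"tx": 0.094, "ty": 0.0323, "tz": 0.0298, "rx": 0, "ry": 0, "rz": 0, "gripper": -1}, {"tx": 0.094, "ty": 0.0323, "tz": 0.0298, "rx": 0, "ry": 0, "rz": 0, "gripper": -1}, {"tx": 0.094, "ty": 0.0323, "tz": 0.0298, "rx": 0, "ry": 0, "rz": 0, "gripper": -1}, {"tx": 0.094, "ty": 0.0323, "tz": 0.0298, "rx": 0, "ry": 0, "rz": 0, "gripper": -1}, {"tx": 0.094, "ty": 0.0323, "tz": 0.0298, "rx": 0, "ry": 0, "rz": 0, "gripper": -1}]'

```text
time_s: 3.1
ee_pos: [520.5, 119.1, 190.4]
ee_rot: [142.6, 0.4, 90.4]
force: [1.3, -1.0, 0.3]
gripper_width: 91.0
gripper_force: 0.0
```

```bash
python3 -c "
from h import *
g=cam('wrist'); save(g,'w1.png'); print(g['vertical_fov'],g['k1'],g['cx'],g['cy'],g['Twc'][:3,3], proj(g,[[628.6,308,72.6],[629.7,180,72.6]]))
plan([576.5,246,134],Rt(1,40,1))"
```

```text
65.83436040327868 -0.07375611141017878 257.83078822324075 193.30469381953935 [416.03077048 183.46576306 324.8557189 ] [[273.95245712  -1.63115642]
 [272.69243949 125.46632448]]
t 3.15 pos [524.5 125.5 192. ] rot [142.2   0.   90.7] q [ 19.2   2.6 125.  -35.6  19.6  48.8] F [3.4 1.9 1.5] w 91.47092282081508
  R total [-0.075  0.008 -0.008] rows>= 0.2  T total (after R) [0.2392 0.0084 0.1584] rows>= 2.3
```

View pics/w1.png

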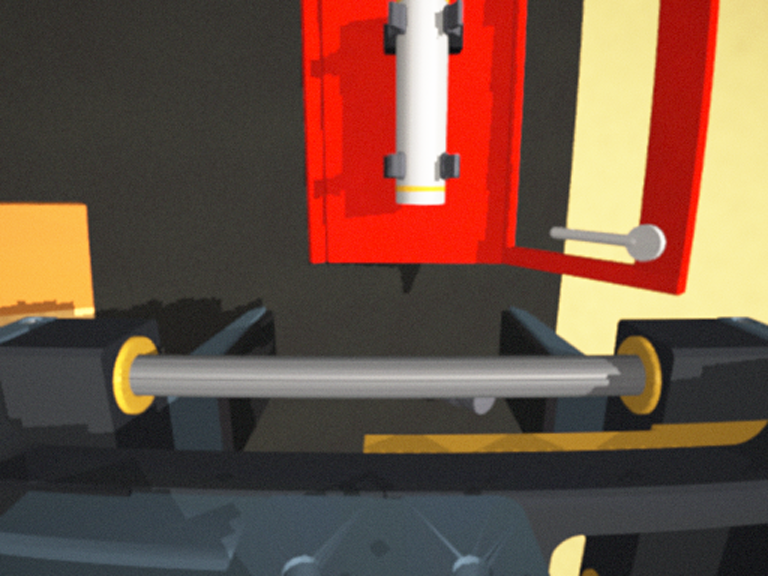

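The wrist view shows the bar's near band at (421,188) and the clips at (422,165) and (422,20), so the bar sits squarely in the image. I will triangulate this band with the top view.

```bash
python3 -c "
from h import *
g=load('wrist');t=load('top');s=load('scene')
T=lambda x,y:(115+x/4,125+y/4)
print(tri(g,[[280.7,125.3]],t,[T(272,167)]))
print(proj(g,[[629.7,179.8,72.1]]),proj(t,[[629.7,179.8,72.1]]),T(272,167))
print(onz(g,[[280.7,125.3],[281,10]],80))
plan([576.5,246,134],Rt(1,40,1))"
```

```text
[[625.26754571 179.56802826  90.1055914    1.85769718]]
[[272.39270276 125.6460118 ]] [[183.61086754 166.67888905]] (183.0, 166.75)
[[634.75684571 180.29685543  80.        ]
 [631.8844334  295.50567535  80.        ]]
t 3.15 pos [524.5 125.5 192. ] rot [142.2   0.   90.7] q [ 19.2   2.6 125.  -35.6  19.6  48.8] F [3.4 1.9 1.5] w 91.47092282081508
  R total [-0.075  0.008 -0.008] rows>= 0.2  T total (after R) [0.2392 0.0084 0.1584] rows>= 2.3
```

send_rows --motion '[{"tx": 0.08, "ty": 0.006, "tz": 0.048, "rx": 0, "ry": 0, "rz": 0, "gripper": -1}, {"tx": 0.08, "ty": 0.006, "tz": 0.048, "rx": 0, "ry": 0, "rz": 0, "gripper": -1}, {"tx": 0.08, "ty": 0.006, "tz": 0.048, "rx": 0, "ry": 0, "rz": 0, "gripper": -1}, {"tx": 0, "ty": 0, "tz": 0, "rx": 0, "ry": 0, "rz": 0, "gripper": -1}, {"tx": 0, "ty": 0, "tz": 0, "rx": 0, "ry": 0, "rz": 0, "gripper": -1}]'

```text
time_s: 3.78
ee_pos: [570.0, 238.0, 137.8]
ee_rot: [142.6, 0.4, 90.4]
force: [-0.9, 0.1, -0.5]
gripper_width: 91.1
gripper_force: 0.0
```

```bash
python3 -c "
from h import *
g=cam('wrist'); save(g,'w2.png'); t=load('top')
plan([576.5,246,144],Rt(1,40,1))
H=cv2.cvtColor(g['frame'],cv2.COLOR_RGB2HSV).astype(int)
m=((H[...,1]<45)&(H[...,2]>190)).astype(np.uint8); m[215:]=0
c=max(cv2.findContours(m,0,2)[0],key=cv2.contourArea); print(cv2.minAreaRect(c),cv2.boundingRect(c))"
```

```text
t 3.825 pos [570.1 237.6 138.2] rot [142.6   0.4  90.4] q [ 31.5  15.  118.8 -56.1  22.6  79.4] F [0.1 0.3 0.3] w 91.23604787611049
  R total [-0.086  0.023 -0.008] rows>= 0.3  T total (after R) [ 0.0165  0.0175 -0.0004] rows>= 0.2
((279.5467834472656, 170.98947143554688), (31.084619522094727, 86.72074127197266), 1.3322198390960693) (264, 128, 33, 87)
```

View pics/w2.png

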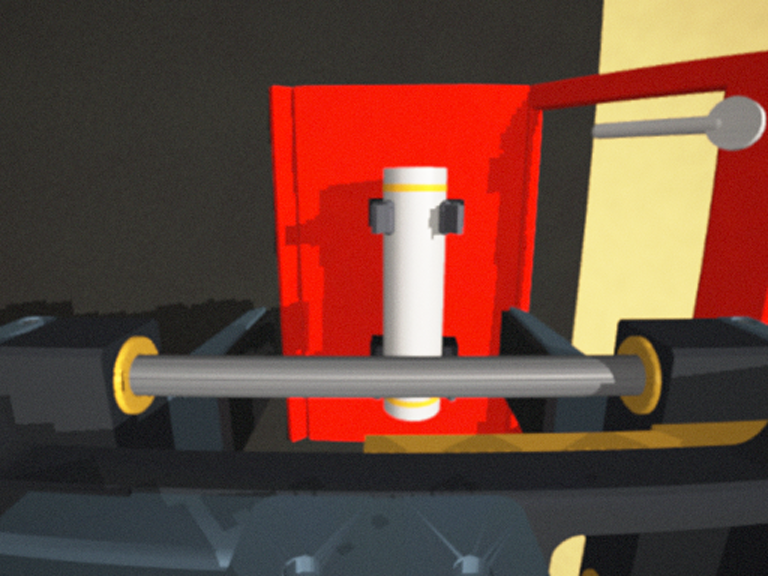

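The wrist view shows the bar with bands at (415,188) and (410,403), a few millimetres right of the fingers' centre line (388). I will combine all the views.

```bash
cat > m3.py <<'E'
from h import *
g=load('wrist');t=load('top'); T=lambda x,y:(115+x/4,125+y/4)
p=[[276.7,125.3],[273.5,268.7]]
print(tri(g,p,t,[T(131,167),T(272,167)]).round(1))
# depth from band spacing / diameter
o,d=rays(g,p); zc=g['Twc'][:3,2]; d=d/(d@zc)[:,None]
for L in (240,250,260,270): print(L,(o+d*L).round(1).tolist(),np.linalg.norm(d[0]-d[1])*L)
E
python3 m3.py
```

```text
[[621.5 301.5  94.1   3.4]
 [623.1 177.3  92.8   2.7]]
240 [[627.4, 299.9, 85.9], [609.6, 186.6, 106.7]] 116.60773986875633
250 [[634.1, 299.8, 78.2], [615.6, 181.7, 99.8]] 121.46639569662116
260 [[640.9, 299.7, 70.4], [621.6, 176.9, 92.9]] 126.32505152448601
270 [[647.6, 299.6, 62.6], [627.6, 172.1, 86.0]] 131.18370735235086
```

```bash
python3 -c "
from h import *
plan([634.5,240,79],Rt(1,40,1))
t=load('top');print(onz(t,[[170,183.75]],5))"
```

```text
t 3.825 pos [570.1 237.6 138.2] rot [142.6   0.4  90.4] q [ 31.5  15.  118.8 -56.1  22.6  79.4] F [0.1 0.3 0.3] w 91.23604787611049
  R total [-0.086  0.023 -0.008] rows>= 0.3  T total (after R) [0.0025 0.0226 0.1736] rows>= 1.4
[[580.89143115 239.35286729   5.        ]]
```

send_rows --motion '[{"tx": 0.0025, "ty": 0.0226, "tz": 0, "rx": -0.086, "ry": 0.023, "rz": -0.008, "gripper": -1}, {"tx": 0, "ty": 0, "tz": 0.04, "rx": 0, "ry": 0, "rz": 0, "gripper": -1}, {"tx": 0, "ty": 0, "tz": 0.04, "rx": 0, "ry": 0, "rz": 0, "gripper": -1}, {"tx": 0, "ty": 0, "tz": 0.04, "rx": 0, "ry": 0, "rz": 0, "gripper": -1}, {"tx": 0, "ty": 0, "tz": 0.033, "rx": 0, "ry": 0, "rz": 0, "gripper": -1}, {"tx": 0, "ty": 0, "tz": 0.02, "rx": 0, "ry": 0, "rz": 0, "gripper": -1}, {"tx": 0, "ty": 0, "tz": 0, "rx": 0, "ry": 0, "rz": 0, "gripper": -1}]'

```text
time_s: 4.7
ee_pos: [637.7, 242.8, 86.0]
ee_rot: [140.7, 0.1, 90.9]
force: [0.2, 0.2, 0.2]
gripper_width: 91.1
gripper_force: 0.0
```

```bash
python3 -c "
from h import *
g=cam('wrist'); save(g,'w3.png')
plan([634.5,240,79],Rt(1,40,1))"
```

```text
t 4.75 pos [637.4 242.9  86.1] rot [1.407e+02 1.000e-01 9.090e+01] q [ 28.1  23.8 116.2 -77.   17.3  98. ] F [-0.  -0.4  0.5] w 91.24935212632191
  R total [-0.025  0.003  0.001] rows>= 0.1  T total (after R) [-0.0057 -0.0137  0.0072] rows>= 0.1
```

View pics/w3.png

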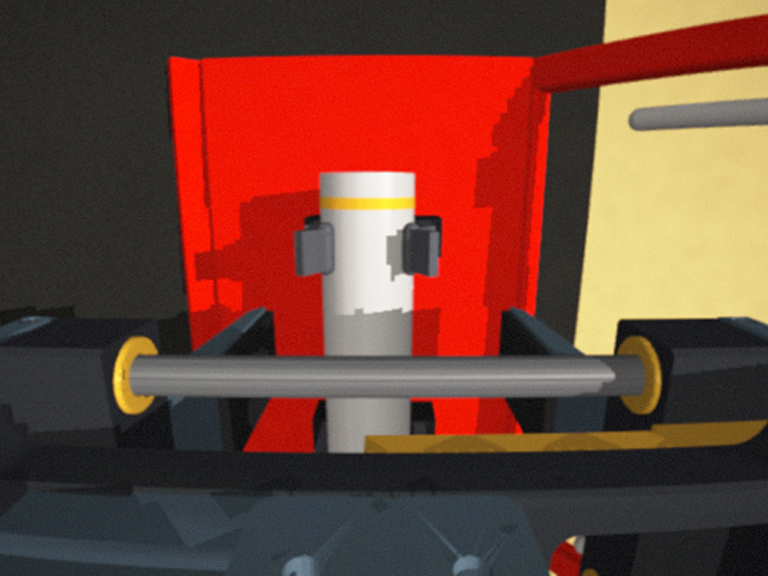

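The fingers straddle the bar at (368,300), about 7 mm right of centre. Joint 4 is close to its limit, so I am easing the tilt to about 34° and centring.

```bash
python3 -c "
from h import *
plan([631.8,241,79.4],Rt(1,34,1))"
```

```text
t 4.75 pos [637.4 242.9  86.1] rot [1.407e+02 1.000e-01 9.090e+01] q [ 28.1  23.8 116.2 -77.   17.3  98. ] F [-0.  -0.4  0.5] w 91.24935212632191
  R total [0.175 0.003 0.   ] rows>= 0.5  T total (after R) [-0.0036 -0.0168  0.0049] rows>= 0.1
```

send_rows --motion '[{"tx": -0.002, "ty": -0.012, "tz": 0, "rx": 0.09, "ry": 0, "rz": 0, "gripper": -1}, {"tx": -0.002, "ty": -0.005, "tz": 0.003, "rx": 0.085, "ry": 0, "rz": 0, "gripper": -1}, {"tx": 0, "ty": 0, "tz": 0, "rx": 0, "ry": 0, "rz": 0, "gripper": -1}, {"tx": 0, "ty": 0, "tz": 0, "rx": 0, "ry": 0, "rz": 0, "gripper": 0}, {"tx": 0, "ty": 0, "tz": 0, "rx": 0, "ry": 0, "rz": 0, "gripper": 0}]' --grip_force 45

```text
time_s: 5.38
ee_pos: [631.1, 240.9, 79.3]
ee_rot: [146.0, 0.1, 91.0]
force: [-0.6, 0.2, 1.2]
gripper_width: 73.9
gripper_force: 0.0
```

```bash
python3 -c "
from h import *
plan([631.8,241,79.4],Rt(1,34,1))"
```

```text
t 5.375 pos [631.1 240.9  79.3] rot [1.46e+02 1.00e-01 9.10e+01] q [ 26.9  23.9 113.5 -52.   18.2  72.5] F [-0.6  0.2  1.2] w 73.92423444019242
  R total [-0.     0.004  0.002] rows>= 0.0  T total (after R) [0.0002 0.0012 0.0006] rows>= 0.0
```

send_rows --motion '[{"tx": 0, "ty": 0, "tz": 0, "rx": 0, "ry": 0, "rz": 0, "gripper": 1}, {"tx": 0, "ty": 0, "tz": 0, "rx": 0, "ry": 0, "rz": 0, "gripper": 1}, {"tx": 0, "ty": 0, "tz": 0, "rx": 0, "ry": 0, "rz": 0, "gripper": 1}, {"tx": 0, "ty": 0, "tz": 0, "rx": 0, "ry": 0, "rz": 0, "gripper": 1}, {"tx": 0, "ty": 0, "tz": 0, "rx": 0, "ry": 0, "rz": 0, "gripper": 1}, {"tx": 0, "ty": 0, "tz": 0, "rx": 0, "ry": 0, "rz": 0, "gripper": 1}]' --grip_force 45

```text
time_s: 6.12
ee_pos: [632.2, 241.1, 79.9]
ee_rot: [146.0, 0.1, 91.0]
force: [2.5, 0.2, 0.8]
gripper_width: 33.3
gripper_force: 45.0
```

send_rows --motion '[{"tx": 0, "ty": -0.001, "tz": -0.01, "rx": 0, "ry": 0, "rz": 0, "gripper": 1}, {"tx": 0, "ty": -0.001, "tz": -0.012, "rx": 0, "ry": 0, "rz": 0, "gripper": 1}, {"tx": 0, "ty": -0.0015, "tz": -0.014, "rx": 0, "ry": 0, "rz": 0, "gripper": 1}, {"tx": 0, "ty": -0.0015, "tz": -0.014, "rx": 0, "ry": 0, "rz": 0, "gripper": 1}, {"tx": 0, "ty": -0.002, "tz": -0.02, "rx": 0, "ry": 0, "rz": 0, "gripper": 1}, {"tx": 0, "ty": -0.002, "tz": -0.02, "rx": 0, "ry": 0, "rz": 0, "gripper": 1}, {"tx": 0, "ty": -0.003, "tz": -0.03, "rx": 0, "ry": 0, "rz": 0, "gripper": 1}, {"tx": 0, "ty": -0.003, "tz": -0.03, "rx": 0, "ry": 0, "rz": 0, "gripper": 1}, {"tx": 0, "ty": -0.003, "tz": -0.03, "rx": 0, "ry": 0, "rz": 0, "gripper": 1}, {"tx": 0, "ty": 0, "tz": 0, "rx": 0, "ry": 0, "rz": 0, "gripper": 1}]'

```text
time_s: 7.38
ee_pos: [573.5, 240.5, 150.6]
ee_rot: [145.9, 0.0, 91.0]
force: [0.8, 0.3, -6.3]
gripper_width: 33.4
gripper_force: 45.0
```

```bash
python3 -c "
from h import *
plan([500,100,200],Rt(-9.5,0,1))"
```

```text
t 7.375 pos [573.5 240.5 150.6] rot [145.9   0.   91. ] q [ 30.2  14.4 115.2 -39.9  25.2  62. ] F [ 0.8  0.3 -6.3] w 33.416634421245774
  R total [ 1.134 -0.104  0.339] rows>= 3.3  T total (after R) [-0.3015 -0.0986 -0.0988] rows>= 2.7
```

send_rows --motion '[{"tx": 0, "ty": 0, "tz": -0.03, "rx": 0.2835, "ry": -0.026, "rz": 0.085, "gripper": 1}, {"tx": 0, "ty": 0, "tz": -0.03, "rx": 0.2835, "ry": -0.026, "rz": 0.085, "gripper": 1}, {"tx": 0, "ty": 0, "tz": -0.03, "rx": 0.2835, "ry": -0.026, "rz": 0.085, "gripper": 1}, {"tx": 0, "ty": 0, "tz": -0.03, "rx": 0.2835, "ry": -0.026, "rz": 0.085, "gripper": 1}, {"tx": -0.1, "ty": 0, "tz": 0, "rx": 0, "ry": 0, "rz": 0, "gripper": 1}, {"tx": -0.1, "ty": 0, "tz": 0, "rx": 0, "ry": 0, "rz": 0, "gripper": 1}, {"tx": -0.1, "ty": 0, "tz": 0, "rx": 0, "ry": 0, "rz": 0, "gripper": 1}, {"tx": -0.1, "ty": 0, "tz": 0, "rx": 0, "ry": 0, "rz": 0, "gripper": 1}, {"tx": -0.1, "ty": 0, "tz": 0, "rx": 0, "ry": 0, "rz": 0, "gripper": 1}, {"tx": -0.1, "ty": 0, "tz": 0, "rx": 0, "ry": 0, "rz": 0, "gripper": 1}, {"tx": 0, "ty": 0, "tz": 0, "rx": 0, "ry": 0, "rz": 0, "gripper": 1}]'

```text
time_s: 8.75
ee_pos: [504.6, -61.5, 202.9]
ee_rot: [178.2, 0.4, 80.3]
force: [0.2, 1.4, -6.1]
gripper_width: 33.1
gripper_force: 45.0
```

```bash
python3 -c "
from h import *
plan([524,-233,150],Rt(-9.5,0,1))"
```

```text
t 8.75 pos [504.6 -61.5 202.9] rot [178.2   0.4  80.3] q [ -7.9  11.8 100.4  -0.5  66.    2. ] F [ 0.2  1.4 -6.1] w 33.05428415408313
  R total [ 0.059  0.014 -0.008] rows>= 0.2  T total (after R) [-0.332   0.0949  0.1059] rows>= 2.9
```

send_rows --motion '[{"tx": -0.083, "ty": 0.0237, "tz": 0.02, "rx": 0.059, "ry": 0.014, "rz": -0.008, "gripper": 1}, {"tx": -0.083, "ty": 0.0237, "tz": 0.02, "rx": 0, "ry": 0, "rz": 0, "gripper": 1}, {"tx": -0.083, "ty": 0.0237, "tz": 0.02, "rx": 0, "ry": 0, "rz": 0, "gripper": 1}, {"tx": -0.083, "ty": 0.0237, "tz": 0.02, "rx": 0, "ry": 0, "rz": 0, "gripper": 1}, {"tx": 0, "ty": 0, "tz": 0, "rx": 0, "ry": 0, "rz": 0, "gripper": 1}, {"tx": 0, "ty": 0, "tz": 0, "rx": 0, "ry": 0, "rz": 0, "gripper": 1}]'

```text
time_s: 9.5
ee_pos: [525.3, -229.0, 162.8]
ee_rot: [-179.9, -0.1, 80.8]
force: [0.2, 0.0, -5.4]
gripper_width: 33.5
gripper_force: 45.0
```

```bash
python3 -c "
from h import *
g=cam('wrist'); save(g,'w4.png')
plan([524,-233,150],Rt(-9.5,0,1))
a=np.radians(-9.5); R=np.array([[np.cos(a),-np.sin(a)],[np.sin(a),np.cos(a)]])
b=np.array([524,-233.])
L=[(-52.7,40,65),(-32.4,-70,65),(-90,95,20),(-90,-95,20),(17,34,63),(17,70,63),(17,-34,63),(0,-80,50)]
print((proj(g,[np.r_[b+R@np.array(l[:2]),l[2]] for l in L])*1.5).round(0).tolist())"
```

```text
t 9.55 pos [ 525.3 -228.7  163.1] rot [-1.799e+02 -1.000e-01  8.080e+01] q [-24.7  20.2  94.4   0.1  65.5 -15.6] F [-0.2  0.4 -5.1] w 33.35083293199551
  R total [-0.002 -0.005  0.01 ] rows>= 0.0  T total (after R) [-0.009  -0.0012  0.0262] rows>= 0.2
[[299.0, 232.0], [337.0, 399.0], [255.0, 145.0], [270.0, 401.0], [414.0, 242.0], [415.0, 182.0], [412.0, 347.0], [386.0, 403.0]]
```

View pics/w4.png

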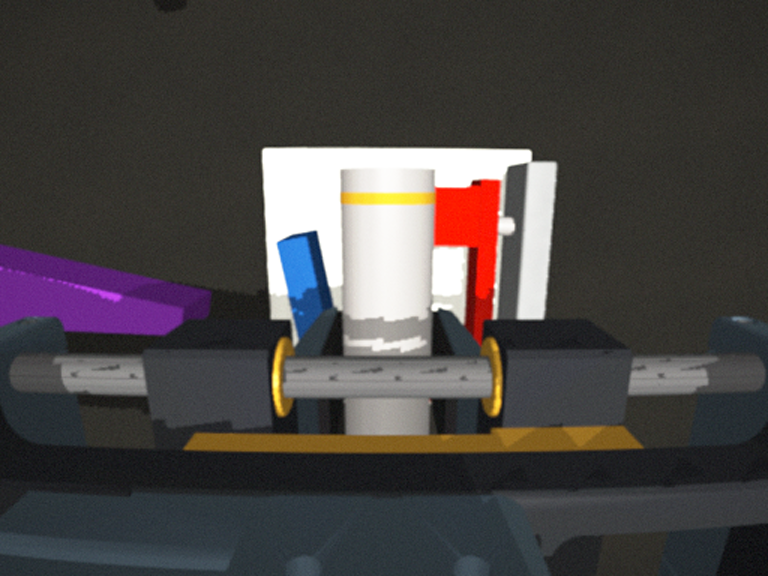

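The wrist view shows the base plate's mouth-side corners at (263,149) and (531,150), the blue wall end near (299,236), the red jaw block end at row 187 and the bar's band at (388,198).

```bash
python3 -c "
from h import *
g=load('wrist')
P=onz(g,np.array([[263,149],[531,150]])/1.5,20)[:,:2]; print(P,np.linalg.norm(P[0]-P[1]))
d=P[1]-P[0]; yaw=np.degrees(np.arctan2(d[1],d[0])); print('yaw',yaw)
a=np.radians(-9.5); R=np.array([[np.cos(a),-np.sin(a)],[np.sin(a),np.cos(a)]])
for p,l in zip(P,[(-90,95),(95,95)]): print(p-R@np.array(l))
# jaw block end row, local y
Q=onz(g,[[460/1.5,187/1.5]],63)[0,:2]; print('jaw end local y rel (524,-233)',R.T@(Q-[524,-233]))
# bar band vs tcp, and wall blue
H=cv2.cvtColor(g['frame'],cv2.COLOR_RGB2HSV); m=((H[...,0]>95)&(H[...,0]<125)&(H[...,1]>120)).astype(np.uint8); c=max(cv2.findContours(m,0,2)[0],key=cv2.contourArea); ap=cv2.approxPolyDP(c,2,True).reshape(-1,2); print(ap.tolist()); print((R.T@(onz(g,ap,65)[:,:2]-[524,-233]).T).T.round(1).tolist())
o=onz(g,[[388/1.5,198/1.5],[388/1.5,170/1.5]],163+17+17)[:,:2]; print('band,end rel tcp along bar',(R.T@(o-[525.3,-228.7]).T).T)
"
```

```text
[[ 456.03280165 -128.25689291]
 [ 636.34609744 -158.12316503]] 182.77001627820727
yaw -9.404824576101232
[ 529.11898323 -236.80830959]
[ 526.96944274 -236.14077462]
jaw end local y rel (524,-233) [43.71113726 67.05749792]
[[210, 154], [185, 161], [200, 225], [211, 211], [220, 205]]
[[-42.9, 40.7], [-66.0, 34.3], [-54.8, -27.0], [-43.7, -12.9], [-35.0, -7.0]]
band,end rel tcp along bar [[ 0.14778924 59.57929546]
 [ 0.10819584 67.78081547]]
```

```bash
cat >> h.py <<'E'
BED=np.array([527,-235.5])
def bed(x,y,z):
    a=np.radians(-9.5); R=np.array([[np.cos(a),-np.sin(a)],[np.sin(a),np.cos(a)]]); return np.r_[BED+R@np.array([x,y],float),z]
def inbed(p):
    a=np.radians(-9.5); R=np.array([[np.cos(a),-np.sin(a)],[np.sin(a),np.cos(a)]]); return R.T@(np.array(p)[:2]-BED)
E
python3 -c "
from h import *
plan(bed(-4,-1,42),Rt(-9.5,0,1))"
```

```text
t 9.55 pos [ 525.3 -228.7  163.1] rot [-1.799e+02 -1.000e-01  8.080e+01] q [-24.7  20.2  94.4   0.1  65.5 -15.6] F [-0.2  0.4 -5.1] w 33.35083293199551
  R total [-0.002 -0.005  0.01 ] rows>= 0.0  T total (after R) [-0.0149 -0.0024  0.2422] rows>= 1.9
```

send_rows --motion '[{"tx": -0.015, "ty": -0.0024, "tz": 0, "rx": 0, "ry": -0.005, "rz": 0.01, "gripper": 1}, {"tx": 0, "ty": 0, "tz": 0.06, "rx": 0, "ry": 0, "rz": 0, "gripper": 1}, {"tx": 0, "ty": 0, "tz": 0.06, "rx": 0, "ry": 0, "rz": 0, "gripper": 1}, {"tx": 0, "ty": 0, "tz": 0.06, "rx": 0, "ry": 0, "rz": 0, "gripper": 1}, {"tx": 0, "ty": 0, "tz": 0.04, "rx": 0, "ry": 0, "rz": 0, "gripper": 1}, {"tx": 0, "ty": 0, "tz": 0.022, "rx": 0, "ry": 0, "rz": 0, "gripper": 1}, {"tx": 0, "ty": 0, "tz": 0, "rx": 0, "ry": 0, "rz": 0, "gripper": 1}, {"tx": 0, "ty": 0, "tz": 0, "rx": 0, "ry": 0, "rz": 0, "gripper": 1}]'

```text
time_s: 10.55
ee_pos: [523.3, -237.1, 43.2]
ee_rot: [179.9, 0.1, 80.5]
force: [0.5, -0.5, -4.6]
gripper_width: 33.1
gripper_force: 45.0
```

```bash
python3 -c "
from h import *
g=cam('wrist'); save(g,'w5.png')
plan(bed(-4,-1,32),Rt(-9.5,0,1))"
```

```text
t 10.6 pos [ 523.3 -237.1   43.2] rot [1.799e+02 1.000e-01 8.050e+01] q [-2.550e+01  2.720e+01  1.028e+02 -1.000e-01  4.990e+01 -1.590e+01] F [ 0.1  0.5 -6.4] w 33.30212854386305
  R total [ 0.002  0.002 -0.001] rows>= 0.0  T total (after R) [ 0.0025 -0.0012  0.0225] rows>= 0.2
```

View pics/w5.png

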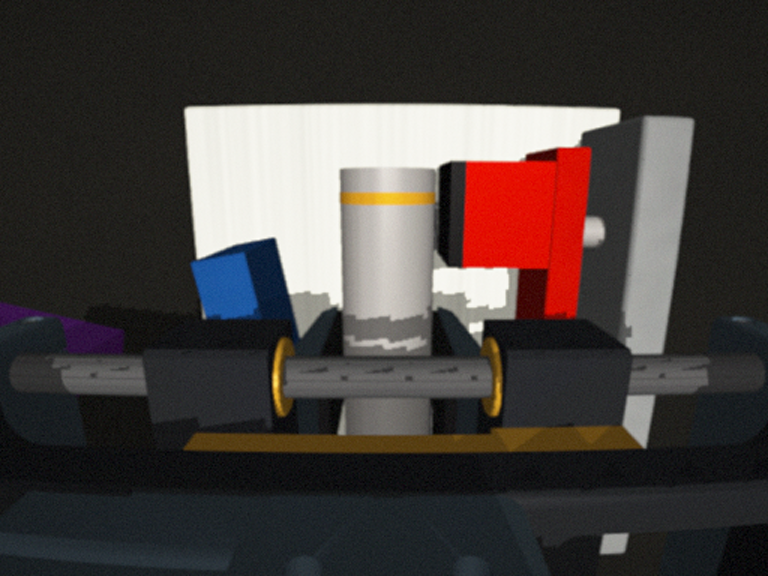

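The bar hangs just over the bed at (388,250), with a few millimetres to the jaw's black face (440) and the wall-side finger clear of the wall. I am lowering it.

send_rows --motion '[{"tx": 0, "ty": 0, "tz": 0.01, "rx": 0, "ry": 0, "rz": 0, "gripper": 1}, {"tx": 0, "ty": 0, "tz": 0.008, "rx": 0, "ry": 0, "rz": 0, "gripper": 1}, {"tx": 0, "ty": 0, "tz": 0.004, "rx": 0, "ry": 0, "rz": 0, "gripper": 1}, {"tx": 0, "ty": 0, "tz": 0, "rx": 0, "ry": 0, "rz": 0, "gripper": 1}]'

```text
time_s: 11.1
ee_pos: [523.6, -237.4, 38.5]
ee_rot: [179.8, 0.1, 80.5]
force: [-11.2, 4.6, 38.4]
gripper_width: 33.4
gripper_force: 45.0
```

```bash
python3 -c "
from h import *
g=load('wrist')
P=onz(g,np.array([[186,108],[619,109]])/1.5,20)[:,:2]; print(P,np.linalg.norm(P[0]-P[1]))
a=np.radians(-9.5); R=np.array([[np.cos(a),-np.sin(a)],[np.sin(a),np.cos(a)]])
for p,l in zip(P,[(-90,95),(95,95)]): print(p-R@np.array(l))
print(inbed(onz(g,[[442/1.5,165/1.5]],63)[0]),inbed(onz(g,[[250/1.5,253/1.5]],65)[0]))
plan(bed(-4,-1,30),Rt(-9.5,0,1))"
```

```text
[[ 456.58531552 -128.59471236]
 [ 635.45694899 -158.62165452]] 181.37441527326058
[ 529.6714971  -237.14612903]
[ 526.08029429 -236.63926411]
[14.69455958 68.01399492] [-49.6582527   39.35181052]
t 11.1 pos [ 523.6 -237.4   38.5] rot [1.798e+02 1.000e-01 8.050e+01] q [-2.550e+01  2.750e+01  1.031e+02 -1.000e-01  4.910e+01 -1.590e+01] F [-11.2   4.6  38.4] w 33.35028044229498
  R total [ 0.007  0.004 -0.002] rows>= 0.0  T total (after R) [ 0.0028 -0.0018  0.0171] rows>= 0.1
```

```bash
python3 -c "
from h import *
g=load('wrist')
T=np.array(g['T_tool_cam']); print(T.round(3).tolist())
for r,(l,rr) in {180:(341,435),240:(341.5,434),300:(342.5,433)}.items():
    o,d=rays(g,np.array([[l,r],[rr,r]])/1.5)
    # project into plane perpendicular to bar (tool x)
    Rw=g['Twc'][:3,:3]@T[:3,:3].T; dt=d@Rw; a=np.arctan2(dt[:,1],dt[:,2]); h=(a[1]-a[0])/2; L=17/np.sin(h); m=a.mean()
    print(r,'bar axis in tool: y',T[1,3]+L*np.sin(m),'z',T[2,3]+L*np.cos(m))
"
```

```text
[[-0.0, -0.973, -0.233, 64.071], [1.0, -0.0, 0.0, -0.075], [-0.0, -0.233, 0.973, -170.02], [0.0, 0.0, 0.0, 1.0]]
180 bar axis in tool: y 0.40717648085705566 z -4.234293790989739
240 bar axis in tool: y 0.31432850995620837 z -6.100660753146542
300 bar axis in tool: y 0.3135897930023073 z -7.583130606609558
```

Contact at 38 N fits: from its apparent diameter the bar sits about 8 mm behind the fingertips, so it is on the bearers. I am relieving the load, opening a little, then rising.

send_rows --motion '[{"tx": 0, "ty": 0, "tz": -0.01, "rx": 0, "ry": 0, "rz": 0, "gripper": 1}, {"tx": 0, "ty": 0, "tz": 0, "rx": 0, "ry": 0, "rz": 0, "gripper": 1}, {"tx": 0, "ty": 0, "tz": 0, "rx": 0, "ry": 0, "rz": 0, "gripper": 0.06}, {"tx": 0, "ty": 0, "tz": 0, "rx": 0, "ry": 0, "rz": 0, "gripper": 0.06}, {"tx": 0, "ty": 0, "tz": 0, "rx": 0, "ry": 0, "rz": 0, "gripper": 0.06}]'

```text
time_s: 11.72
ee_pos: [522.9, -237.0, 36.0]
ee_rot: [-180.0, 0.0, 80.5]
force: [1.0, -0.1, 0.6]
gripper_width: 42.7
gripper_force: 0.4
```

```bash
python3 -c "
from h import *
plan(bed(-4,-1,130),Rt(-9.5,0,1))"
```

```text
t 11.725 pos [ 522.9 -237.    36. ] rot [-180.     0.    80.5] q [-2.550e+01  2.780e+01  1.032e+02 -1.000e-01  4.910e+01 -1.590e+01] F [ 1.  -0.1  0.6] w 42.65660600144498
  R total [-0.001  0.001 -0.002] rows>= 0.0  T total (after R) [ 0.0024 -0.0003 -0.188 ] rows>= 1.5
```

send_rows --motion '[{"tx": 0, "ty": 0.004, "tz": 0, "rx": 0, "ry": 0, "rz": 0, "gripper": 0.06}, {"tx": 0, "ty": 0, "tz": -0.01, "rx": 0, "ry": 0, "rz": 0, "gripper": 0.06}, {"tx": 0, "ty": 0, "tz": -0.02, "rx": 0, "ry": 0, "rz": 0, "gripper": 0.06}, {"tx": 0, "ty": 0, "tz": -0.04, "rx": 0, "ry": 0, "rz": 0, "gripper": 0}, {"tx": 0, "ty": 0, "tz": -0.08, "rx": 0, "ry": 0, "rz": 0, "gripper": -1}, {"tx": 0, "ty": 0, "tz": -0.1, "rx": 0, "ry": 0, "rz": 0, "gripper": -1}, {"tx": 0, "ty": 0, "tz": 0, "rx": 0, "ry": 0, "rz": 0, "gripper": -1}, {"tx": 0, "ty": 0, "tz": 0, "rx": 0, "ry": 0, "rz": 0, "gripper": -1}]'

```text
time_s: 12.72
ee_pos: [524.1, -236.9, 161.2]
ee_rot: [-179.9, 0.0, 80.5]
force: [0.1, -0.3, -0.5]
gripper_width: 82.9
gripper_force: 0.0
```

```bash
python3 -c "
from h import *
g=cam('wrist'); save(g,'w6.png')
plan([405,150,200],Rt(0,0,1))"
```

```text
t 12.775 pos [ 523.7 -236.7  160.3] rot [-179.8   -0.    80.5] q [-25.4  20.6  94.3  -0.1  65.3 -15.9] F [ 0.   0.  -0.1] w 86.29100874969585
  R total [-0.006 -0.001 -0.318] rows>= 0.9  T total (after R) [ 0.7734 -0.2374 -0.0794] rows>= 6.5
```

View pics/w6.png

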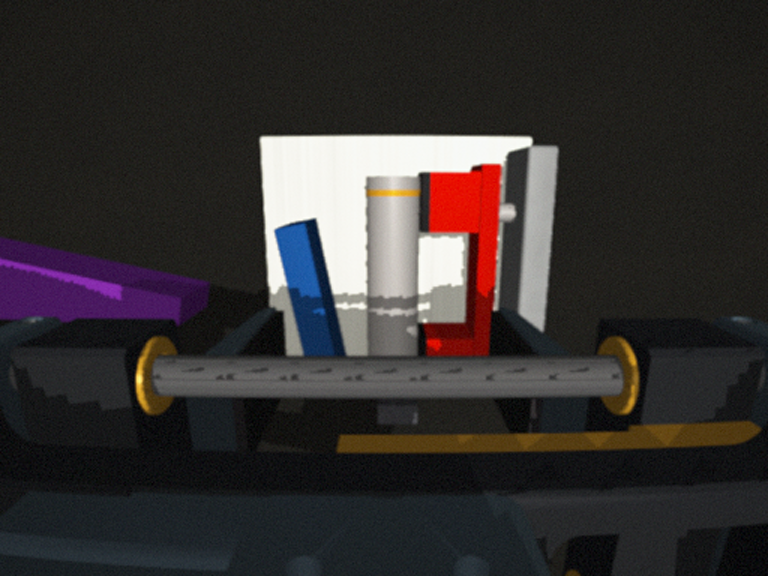

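The bar lies in the bed at (393,270), parallel to and against the black jaw faces, with the gripper clear. Next I go above the wedge.

```bash
python3 -c "
from h import *
g=load('wrist')
for px in ([393,190],[393,250],[393,300]): print(inbed(onz(g,[np.array(px)/1.5],47)[0]))
P=onz(g,np.array([[260,137],[532,137]])/1.5,20); print([inbed(p) for p in P], 'bar end',inbed(onz(g,[np.array([393,178])/1.5],62)[0]))
plan([405,60,230],Rt(0,0,1))"
```

```text
[ 1.15273121 58.48744621]
[ 1.22485773 20.62875354]
[  1.29676005 -12.62750027]
[array([-88.20160229,  93.82571153]), array([95.28071971, 93.80998431])] bar end [ 0.95295063 65.64529738]
t 12.775 pos [ 523.7 -236.7  160.3] rot [-179.8   -0.    80.5] q [-25.4  20.6  94.3  -0.1  65.3 -15.9] F [ 0.   0.  -0.1] w 86.29100874969585
  R total [-0.006 -0.001 -0.318] rows>= 0.9  T total (after R) [ 0.5934 -0.2374 -0.1394] rows>= 5.2
```

send_rows --motion '[{"tx": 0, "ty": 0, "tz": -0.05, "rx": 0, "ry": 0, "rz": -0.159, "gripper": -1}, {"tx": 0, "ty": 0, "tz": -0.04, "rx": 0, "ry": 0, "rz": -0.159, "gripper": -1}, {"tx": 0.0742, "ty": -0.0297, "tz": -0.006, "rx": 0, "ry": 0, "rz": 0, "gripper": -1}, {"tx": 0.0742, "ty": -0.0297, "tz": -0.006, "rx": 0, "ry": 0, "rz": 0, "gripper": -1}, {"tx": 0.0742, "ty": -0.0297, "tz": -0.006, "rx": 0, "ry": 0, "rz": 0, "gripper": -1}, {"tx": 0.0742, "ty": -0.0297, "tz": -0.006, "rx": 0, "ry": 0, "rz": 0, "gripper": -1}, {"tx": 0.0742, "ty": -0.0297, "tz": -0.006, "rx": 0, "ry": 0, "rz": 0, "gripper": -1}, {"tx": 0.0742, "ty": -0.0297, "tz": -0.006, "rx": 0, "ry": 0, "rz": 0, "gripper": -1}, {"tx": 0.0742, "ty": -0.0297, "tz": -0.006, "rx": 0, "ry": 0, "rz": 0, "gripper": -1}, {"tx": 0.0742, "ty": -0.0297, "tz": -0.006, "rx": 0, "ry": 0, "rz": 0, "gripper": -1}, {"tx": 0, "ty": 0, "tz": 0, "rx": 0, "ry": 0, "rz": 0, "gripper": -1}, {"tx": 0, "ty": 0, "tz": 0, "rx": 0, "ry": 0, "rz": 0, "gripper": -1}]'

```text
time_s: 14.28
ee_pos: [405.6, 59.4, 229.3]
ee_rot: [-179.8, 0.1, 90.0]
force: [-0.0, 1.3, 0.5]
gripper_width: 91.1
gripper_force: 0.0
```

```bash
sed -i 's/BED=np.array(\[527,-235.5\])/BED=np.array([528,-237.])/' h.py; cat > m4.py <<'E'
from h import *
g=cam('wrist'); save(g,'w7.png')
plan([405,150,120],Rt(0,0,1))
H=cv2.cvtColor(g['frame'],cv2.COLOR_RGB2HSV).astype(int); h,s,v=H[...,0],H[...,1],H[...,2]
e=np.array([[386,178],[428,178],[428,-7],[408,-7]]); print('pred',proj(g,np.c_[e,np.full(4,50)]).round(0).tolist())
m=((h>8)&(h<35)&(s>50)&(v>120)).astype(np.uint8); m[233:]=0
for c in sorted(cv2.findContours(m,0,1)[0],key=cv2.contourArea)[-3:]:
    ap=cv2.approxPolyDP(c,2.5,True).reshape(-1,2); print(cv2.contourArea(c),[H[y,x].tolist() for x,y in [c.reshape(-1,2).mean(0).astype(int)]],ap.tolist()); print(onz(g,ap,50)[:,:2].round(0).tolist())
for y in range(10,230,12): print(y,[f"{h[y,x]},{s[y,x]},{v[y,x]}" for x in range(225,300,8)])
E
python3 m4.py
```

```text
t 14.325 pos [405.9  59.1 229.5] rot [-1.798e+02  1.000e-01  9.000e+01] q [  6.7   2.7 107.3  -0.   70.2   6.8] F [ 0.2  0.3 -0.8] w 91.64493057470659
  R total [-0.005  0.002 -0.001] rows>= 0.0  T total (after R) [ 0.1818 -0.0017  0.2189] rows>= 2.3
pred [[241.0, 73.0], [279.0, 73.0], [276.0, 230.0], [260.0, 230.0]]
121.0 [[19, 199, 149]] [[81, 231], [102, 232], [97, 225], [90, 224]]
[[177.0, -11.0], [205.0, -12.0], [200.0, -2.0], [190.0, -1.0]]
4999.5 [[30, 52, 255]] [[240, 75], [238, 131], [254, 232], [270, 232], [280, 78]]
[[385.0, 176.0], [382.0, 114.0], [400.0, -10.0], [420.0, -10.0], [430.0, 172.0]]
6211.5 [[27, 255, 255]] [[204, 1], [123, 0], [64, 75], [63, 81], [73, 93], [98, 94], [204, 7]]
[[347.0, 254.0], [257.0, 258.0], [181.0, 180.0], [179.0, 174.0], [190.0, 160.0], [220.0, 158.0], [347.0, 247.0]]
10 ['24,39,65', '30,29,62', '9,28,64', '22,47,60', '30,40,63', '19,43,65', '25,26,60', '13,35,65', '10,13,58', '15,40,64']
22 ['20,34,68', '30,28,64', '26,27,66', '17,28,63', '38,50,61', '23,35,66', '35,24,64', '30,31,65', '33,35,65', '30,28,63']
34 ['15,38,67', '30,38,61', '23
[... 1467 characters left out ...]
55', '30,72,255', '30,35,66', '23,34,68', '26,26,68']
178 ['25,23,67', '40,23,68', '34,32,64', '29,68,255', '29,57,255', '30,62,255', '24,114,255', '17,29,62', '27,35,65', '17,27,66']
190 ['0,20,52', '36,28,46', '21,54,47', '30,76,255', '30,61,255', '30,61,255', '17,145,164', '75,28,37', '38,24,42', '10,22,35']
202 ['34,43,42', '21,50,36', '15,25,41', '17,145,156', '20,140,240', '22,132,248', '12,86,59', '48,30,42', '30,14,37', '12,30,43']
214 ['50,19,41', '42,58,44', '34,42,43', '15,65,39', '19,133,239', '29,57,255', '18,23,55', '23,27,38', '30,29,44', '35,37,41']
226 ['11,45,45', '21,39,46', '30,53,43', '20,18,42', '20,138,238', '28,89,255', '12,20,64', '173,45,45', '38,24,43', '30,19,41']
```

```bash
python3 -c "
from h import *
plan([406.4,156,12],Rt(-3.2,0,1))"
```

```text
t 14.325 pos [405.9  59.1 229.5] rot [-1.798e+02  1.000e-01  9.000e+01] q [  6.7   2.7 107.3  -0.   70.2   6.8] F [ 0.2  0.3 -0.8] w 91.64493057470659
  R total [-0.005  0.002  0.106] rows>= 0.3  T total (after R) [ 0.1936 -0.0097  0.4349] rows>= 3.8
```

send_rows --motion '[{"tx": 0.0968, "ty": -0.005, "tz": 0.02, "rx": -0.005, "ry": 0, "rz": 0.106, "gripper": -1}, {"tx": 0.0968, "ty": -0.005, "tz": 0.025, "rx": 0, "ry": 0, "rz": 0, "gripper": -1}, {"tx": 0, "ty": 0, "tz": 0.1, "rx": 0, "ry": 0, "rz": 0, "gripper": -1}, {"tx": 0, "ty": 0, "tz": 0.1, "rx": 0, "ry": 0, "rz": 0, "gripper": -1}, {"tx": 0, "ty": 0, "tz": 0.1, "rx": 0, "ry": 0, "rz": 0, "gripper": -1}, {"tx": 0, "ty": 0, "tz": 0.06, "rx": 0, "ry": 0, "rz": 0, "gripper": -1}, {"tx": 0, "ty": 0, "tz": 0.03, "rx": 0, "ry": 0, "rz": 0, "gripper": -1}, {"tx": 0, "ty": 0, "tz": 0, "rx": 0, "ry": 0, "rz": 0, "gripper": -1}, {"tx": 0, "ty": 0, "tz": 0, "rx": 0, "ry": 0, "rz": 0, "gripper": -1}]'

```text
time_s: 15.45
ee_pos: [404.6, 156.2, 13.0]
ee_rot: [179.9, 0.0, 86.8]
force: [-0.3, 0.2, -0.3]
gripper_width: 91.4
gripper_force: 0.0
```

```bash
cat > m5.py <<'E'
from h import *
g=cam('wrist')
plan([406.4,156,12],Rt(-3.2,0,1))
H=cv2.cvtColor(g['frame'],cv2.COLOR_RGB2HSV).astype(int); h,s,v=H[...,0],H[...,1],H[...,2]
for y in (130,150,170,190,200): 
    xs=np.where((h[y]>10)&(h[y]<35)&(s[y]>60)&(v[y]>90))[0]; xs=xs[(xs>150)&(xs<370)]; print(y,xs.min() if len(xs) else None,xs.max() if len(xs) else None, onz(g,[[xs.min(),y],[xs.max(),y]],50)[:,:2].round(1).tolist() if len(xs) else '')
E
python3 m5.py
```

```text
t 15.5 pos [404.7 156.4  13.3] rot [179.8  -0.   86.8] q [ 1.96e+01  1.99e+01  1.23e+02 -1.00e-01  3.69e+01  2.29e+01] F [-0.6  0.4 -0.4] w 91.4158764593489
  R total [ 0.005 -0.    -0.001] rows>= 0.0  T total (after R) [-0.0005  0.0033  0.0025] rows>= 0.0
130 None None 
150 None None 
170 None None 
190 None None 
200 224 298 [[390.3, 186.1], [424.6, 184.1]]
```

send_rows --motion '[{"tx": 0, "ty": 0.003, "tz": 0.002, "rx": 0, "ry": 0, "rz": 0, "gripper": 1}, {"tx": 0, "ty": 0, "tz": 0, "rx": 0, "ry": 0, "rz": 0, "gripper": 1}, {"tx": 0, "ty": 0, "tz": 0, "rx": 0, "ry": 0, "rz": 0, "gripper": 1}, {"tx": 0, "ty": 0, "tz": 0, "rx": 0, "ry": 0, "rz": 0, "gripper": 1}, {"tx": 0, "ty": 0, "tz": 0, "rx": 0, "ry": 0, "rz": 0, "gripper": 1}, {"tx": 0, "ty": 0, "tz": 0, "rx": 0, "ry": 0, "rz": 0, "gripper": 1}, {"tx": 0, "ty": 0, "tz": 0, "rx": 0, "ry": 0, "rz": 0, "gripper": 1}]' --grip_force 40

```text
time_s: 16.38
ee_pos: [405.5, 156.5, 11.7]
ee_rot: [179.9, 0.0, 86.8]
force: [-0.0, -0.3, 1.4]
gripper_width: 43.6
gripper_force: 39.9
```

```bash
python3 -c "
from h import *
plan([406.4,156,12],Rt(-3.2,0,1))
plan(bed(-41,270,85),Rt(-9.5,0,1)); print(bed(-41,270,85))"
```

```text
t 16.375 pos [405.5 156.5  11.7] rot [179.9   0.   86.8] q [ 1.96e+01  2.01e+01  1.23e+02 -1.00e-01  3.68e+01  2.29e+01] F [-0.  -0.3  1.4] w 43.630170072771826
  R total [0.003 0.    0.001] rows>= 0.0  T total (after R) [-0.001   0.0018 -0.0006] rows>= 0.0
t 16.375 pos [405.5 156.5  11.7] rot [179.9   0.   86.8] q [ 1.96e+01  2.01e+01  1.23e+02 -1.00e-01  3.68e+01  2.29e+01] F [-0.  -0.3  1.4] w 43.630170072771826
  R total [0.003 0.    0.211] rows>= 0.6  T total (after R) [-0.1959  0.2895 -0.1466] rows>= 3.0
[532.12514392  36.06406426  85.        ]
```

send_rows --motion '[{"tx": 0, "ty": 0, "tz": -0.05, "rx": 0, "ry": 0, "rz": 0, "gripper": 1}, {"tx": 0, "ty": 0, "tz": -0.09, "rx": 0, "ry": 0, "rz": 0.1, "gripper": 1}, {"tx": 0, "ty": 0, "tz": -0.0066, "rx": 0, "ry": 0, "rz": 0.111, "gripper": 1}, {"tx": -0.049, "ty": 0.0724, "tz": 0, "rx": 0, "ry": 0, "rz": 0, "gripper": 1}, {"tx": -0.049, "ty": 0.0724, "tz": 0, "rx": 0, "ry": 0, "rz": 0, "gripper": 1}, {"tx": -0.049, "ty": 0.0724, "tz": 0, "rx": 0, "ry": 0, "rz": 0, "gripper": 1}, {"tx": -0.049, "ty": 0.0724, "tz": 0, "rx": 0, "ry": 0, "rz": 0, "gripper": 1}, {"tx": 0, "ty": 0, "tz": 0, "rx": 0, "ry": 0, "rz": 0, "gripper": 1}, {"tx": 0, "ty": 0, "tz": 0, "rx": 0, "ry": 0, "rz": 0, "gripper": 1}]'

```text
time_s: 17.5
ee_pos: [530.6, 36.0, 84.4]
ee_rot: [-179.9, 0.0, 80.5]
force: [0.1, 0.7, -1.8]
gripper_width: 43.5
gripper_force: 39.9
```

```bash
cat > m6.py <<'E'
from h import *
cam('top');cam('scene')
plan(bed(-41,270,34),Rt(-9.5,0,1))
from workcell import env; p=env.state()['ee_pos']; print('local tcp',inbed(p))
t=load('top'); s=load('scene'); H=cv2.cvtColor(t['frame'],cv2.COLOR_RGB2HSV).astype(int)
a=lambda g,b,k:cv2.resize(g['frame'][b[1]:b[3],b[0]:b[2],::-1],(400,300),interpolation=cv2.INTER_CUBIC)
pw=bed(-29,104,60); c=proj(t,[pw])[0].astype(int); d=proj(s,[pw])[0].astype(int); print(c,d)
im=np.hstack([a(t,(c[0]-40,c[1]-45,c[0]+60,c[1]+30),0),a(s,(d[0]-70,d[1]-50,d[0]+70,d[1]+55),0)]); cv2.imwrite('pics/last.png',im)
E
python3 m6.py
```

```text
t 17.6 pos [530.6  36.5  84.8] rot [-180.     0.    80.5] q [  2.7  21.2 105.8  -0.   53.   12.2] F [ 0.1  0.3 -1.4] w 44.215827658134174
  R total [-0.001  0.001  0.001] rows>= 0.0  T total (after R) [-0.0003  0.0032  0.1016] rows>= 0.8
local tcp [-42.6165837  270.16974985]
[270 200] [246 219]
```

```bash
cat > m7.py <<'E'
from h import *
import sys
z=float(sys.argv[1]); t=load('top'); H=cv2.cvtColor(t['frame'],cv2.COLOR_RGB2HSV).astype(int); h,s,v=H[...,0],H[...,1],H[...,2]
m=((h>12)&(h<36)&(s>45)&(v>150)).astype(np.uint8); m[:140]=0;m[255:]=0;m[:,:175]=0;m[:,320:]=0
for c in sorted(cv2.findContours(m,0,1)[0],key=cv2.contourArea)[-2:]:
    ap=cv2.approxPolyDP(c,1.5,True).reshape(-1,2); print(cv2.contourArea(c),ap.tolist(),[inbed(p).round(0).tolist() for p in onz(t,ap,z)])
E
python3 m7.py 123
```

```text
8.0 [[192, 157], [187, 184]] [[59.0, 396.0], [-36.0, 392.0]]
382.0 [[234, 199], [236, 202], [269, 202], [272, 195], [235, 189]] [[-58.0, 226.0], [-67.0, 217.0], [-46.0, 108.0], [-21.0, 103.0], [-24.0, 229.0]]
```

send_rows --motion '[{"tx": 0, "ty": 0, "tz": 0.05, "rx": 0, "ry": 0, "rz": 0, "gripper": 1}, {"tx": 0, "ty": 0, "tz": 0.05, "rx": 0, "ry": 0, "rz": 0, "gripper": 1}, {"tx": 0, "ty": 0, "tz": 0, "rx": 0, "ry": 0, "rz": 0, "gripper": 1}, {"tx": -0.03, "ty": 0, "tz": 0, "rx": 0, "ry": 0, "rz": 0, "gripper": 1}, {"tx": -0.03, "ty": 0, "tz": 0, "rx": 0, "ry": 0, "rz": 0, "gripper": 1}, {"tx": -0.03, "ty": 0, "tz": 0, "rx": 0, "ry": 0, "rz": 0, "gripper": 1}, {"tx": -0.03, "ty": 0, "tz": 0, "rx": 0, "ry": 0, "rz": 0, "gripper": 1}, {"tx": -0.03, "ty": 0, "tz": 0, "rx": 0, "ry": 0, "rz": 0, "gripper": 1}, {"tx": -0.03, "ty": 0, "tz": 0, "rx": 0, "ry": 0, "rz": 0, "gripper": 1}, {"tx": 0, "ty": 0, "tz": 0, "rx": 0, "ry": 0, "rz": 0, "gripper": 1}]'

```text
time_s: 18.85
ee_pos: [516.8, -54.0, 35.2]
ee_rot: [179.9, 0.0, 80.4]
force: [0.2, 0.5, -1.3]
gripper_width: 44.0
gripper_force: 39.9
```

```bash
cat > st.py <<'E'
from h import *
from workcell import env
s=env.state(); p=s['ee_pos']; a=np.radians(-9.5); f=s['force']
print('t',s['time_s'],'local',inbed(p).round(1),'z',round(p[2],1),'rot',np.round(s['ee_rot'],1),'F local',np.round([np.cos(a)*f[0]+np.sin(a)*f[1],-np.sin(a)*f[0]+np.cos(a)*f[1],f[2]],1),'w',round(s['gripper_width'],1))
E
python3 st.py
```

```text
t 18.85 local [-41.2 178.6] z 35.2 rot [179.9   0.   80.4] F local [ 0.1  0.6 -1.3] w 44.0
```

send_rows --motion '[{"tx": -0.02, "ty": 0, "tz": 0.002, "rx": 0, "ry": 0, "rz": 0, "gripper": 1}, {"tx": -0.02, "ty": 0, "tz": 0.002, "rx": 0, "ry": 0, "rz": 0, "gripper": 1}, {"tx": -0.02, "ty": 0, "tz": 0.002, "rx": 0, "ry": 0, "rz": 0, "gripper": 1}, {"tx": -0.02, "ty": 0, "tz": 0, "rx": 0, "ry": 0, "rz": 0, "gripper": 1}, {"tx": 0, "ty": 0, "tz": 0, "rx": 0, "ry": 0, "rz": 0, "gripper": 1}]'

```text
time_s: 19.48
ee_pos: [510.4, -93.1, 32.2]
ee_rot: [179.9, 0.0, 80.4]
force: [-0.3, 0.2, -1.6]
gripper_width: 43.7
gripper_force: 39.9
```

```bash
python3 st.py
```

```text
t 19.475 local [-41.1 139. ] z 32.2 rot [179.9   0.   80.4] F local [-0.3  0.1 -1.6] w 43.7
```

send_rows --motion '[{"tx": -0.008, "ty": 0, "tz": 0, "rx": 0, "ry": 0, "rz": 0, "gripper": 1}, {"tx": -0.008, "ty": 0, "tz": 0, "rx": 0, "ry": 0, "rz": 0, "gripper": 1}, {"tx": -0.008, "ty": 0, "tz": 0, "rx": 0, "ry": 0, "rz": 0, "gripper": 1}, {"tx": -0.008, "ty": 0.0015, "tz": 0, "rx": 0, "ry": 0, "rz": 0, "gripper": 1}, {"tx": -0.008, "ty": 0.0015, "tz": 0, "rx": 0, "ry": 0, "rz": 0, "gripper": 1}, {"tx": 0, "ty": 0, "tz": 0, "rx": 0, "ry": 0, "rz": 0, "gripper": 1}]'

```text
time_s: 20.23
ee_pos: [509.3, -111.4, 32.3]
ee_rot: [179.9, -0.1, 80.4]
force: [2.7, 5.1, -2.3]
gripper_width: 43.8
gripper_force: 39.9
```

```bash
python3 st.py
```

```text
t 20.225 local [-39.2 120.8] z 32.3 rot [ 1.799e+02 -1.000e-01  8.040e+01] F local [ 1.8  5.5 -2.3] w 43.8
```

send_rows --motion '[{"tx": -0.008, "ty": 0.0015, "tz": 0, "rx": 0, "ry": 0, "rz": 0, "gripper": 1}, {"tx": -0.008, "ty": 0.0015, "tz": 0, "rx": 0, "ry": 0, "rz": 0, "gripper": 1}, {"tx": -0.008, "ty": 0.0015, "tz": 0, "rx": 0, "ry": 0, "rz": 0, "gripper": 1}, {"tx": 0, "ty": 0, "tz": 0, "rx": 0, "ry": 0, "rz": 0, "gripper": 1}]'

```text
time_s: 20.72
ee_pos: [509.7, -122.0, 32.5]
ee_rot: [179.9, -0.3, 80.3]
force: [2.7, 11.4, -0.2]
gripper_width: 43.7
gripper_force: 39.9
```

```bash
python3 st.py
```

```text
t 20.725 local [-37.  110.4] z 32.5 rot [179.9  -0.3  80.3] F local [ 0.8 11.7 -0.2] w 43.7
```

send_rows --motion '[{"tx": -0.008, "ty": 0.0015, "tz": 0, "rx": 0, "ry": 0, "rz": 0, "gripper": 1}, {"tx": -0.008, "ty": 0.0015, "tz": 0, "rx": 0, "ry": 0, "rz": 0, "gripper": 1}, {"tx": -0.006, "ty": 0.001, "tz": 0, "rx": 0, "ry": 0, "rz": 0, "gripper": 1}, {"tx": 0, "ty": 0, "tz": 0, "rx": 0, "ry": 0, "rz": 0, "gripper": 1}, {"tx": 0, "ty": 0, "tz": 0, "rx": 0, "ry": 0, "rz": 0, "gripper": 1}]'

```text
time_s: 21.35
ee_pos: [509.8, -131.6, 32.7]
ee_rot: [179.9, -0.4, 80.3]
force: [3.8, 17.9, 1.9]
gripper_width: 43.9
gripper_force: 40.0
```

```bash
python3 st.py
```

```text
t 21.35 local [-35.3 101. ] z 32.7 rot [179.9  -0.4  80.3] F local [ 0.8 18.3  1.9] w 43.9
```

send_rows --motion '[{"tx": 0, "ty": 0, "tz": 0, "rx": 0, "ry": 0, "rz": 0, "gripper": -0.3}, {"tx": 0, "ty": 0, "tz": 0, "rx": 0, "ry": 0, "rz": 0, "gripper": -0.3}, {"tx": 0, "ty": 0, "tz": 0, "rx": 0, "ry": 0, "rz": 0, "gripper": -0.3}, {"tx": 0, "ty": 0, "tz": -0.02, "rx": 0, "ry": 0, "rz": 0, "gripper": -0.3}, {"tx": 0, "ty": 0, "tz": -0.05, "rx": 0, "ry": 0, "rz": 0, "gripper": -0.3}, {"tx": 0, "ty": 0, "tz": -0.1, "rx": 0, "ry": 0, "rz": 0, "gripper": -0.3}, {"tx": -0.06, "ty": 0, "tz": -0.1, "rx": 0, "ry": 0, "rz": 0, "gripper": -0.3}, {"tx": -0.06, "ty": 0, "tz": 0, "rx": 0, "ry": 0, "rz": 0, "gripper": -0.3}, {"tx": 0, "ty": 0, "tz": 0, "rx": 0, "ry": 0, "rz": 0, "gripper": -0.3}, {"tx": 0, "ty": 0, "tz": 0, "rx": 0, "ry": 0, "rz": 0, "gripper": -0.3}]'

```text
time_s: 22.6
ee_pos: [498.5, -194.4, 167.0]
ee_rot: [180.0, -0.0, 80.5]
force: [-0.9, 1.3, -0.4]
gripper_width: 59.2
gripper_force: 0.0
```

```bash
python3 st.py; python3 -c "
from h import *
g=cam('wrist'); save(g,'w8.png')"
```

```text
t 22.6 local [-36.2  37.2] z 167.0 rot [180.   -0.   80.5] F local [-1.1  1.1 -0.4] w 59.2
```

View pics/w8.png

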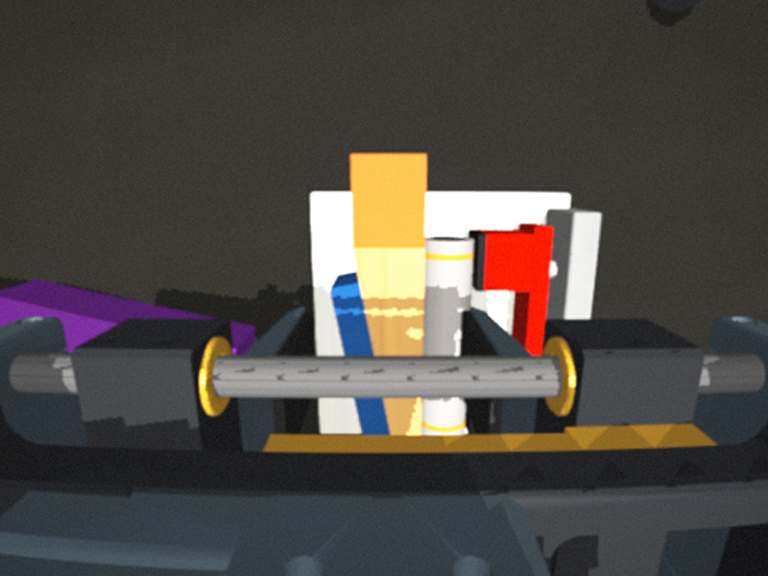

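The last view shows the wedge (heel at (389,200)) seated parallel between the wall and the bar (449,260), with the bar against the jaw. I am measuring the bar's shift against the base corners and the jaw travel.

```bash
python3 -c "
from h import *
g=load('wrist'); f=lambda x,y,z:inbed(onz(g,[np.array([x,y])/1.5],z)[0]).round(1)
print('corners',f(310,192,20),f(571,194,20)); print('bar axis',f(450,260,47),f(445,425,47),'bar end top',f(450,240,62),'jaw end',f(490,232,63))
print('heel back corners',f(350,153,70),f(427,153,70),'heel line',f(355,247,70),f(426,247,70))"
```

```text
corners [-89.8  96. ] [94.4 95.2]
bar axis [ 5.7 52.2] [  6.2 -69.4] bar end top [ 3.1 67.3] jaw end [27.6 72.4]
heel back corners [-57.4 119. ] [-12.8 118.9] heel line [-55.3  64.1] [-12.4  64.1]
```

```bash
python3 -c "
from workcell import env
print(env.job_done())"
```

```text
the job is handed in; nothing more can be done
None
```

I handed the job in at 22.6 s without seeing the verdict: the bar lies in the bed and the wedge is driven in, tip about 66 mm past the bed's middle, with the jaw held back about 4 mm by my measurement after letting go.

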